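# Switch off the dry bath behind the splash shield with the hooked rod

### The arm

A 6-joint arm with a two-finger parallel gripper is mounted at the origin on the work surface. World frame = base frame: x ahead of the robot, y to its left, z up, the work surface at z = 0. Lengths are in mm, angles in rad, forces in N, time in s.
With the tool pointing down it reaches from about 300 to 850 mm from the base axis. Payload 4.2 kg.
Tool frame: the origin (TCP) lies midway between the tips of the shut fingers; the grasp point (between the pads) lies 19 mm behind it; z points along the fingers, y is the line along which they close (so a half turn about z gives the same grasp; the last joint's range is limited). The gripper opens to 91 mm and grips with 3 to 60 N. Pads are 32 mm wide; open, the fingers measure 118 mm over their backs; the gripper's body (76 mm by 178 mm) begins 60 mm behind the grasp point.
Start: joints at [1.197, 0.32, 1.565, -0, 1.257, -0.02], TCP at [199.22, 539.402, 213.976] pointing down, gripper open.
Joint ranges: [-3.11, 3.11], [-0.84, 2.01], [0.21, 2.61], [-1.34, 4.49], [0.05, 2.63], [-2.56, 2.56]. Speed limits (rad/s): [2.57, 2.57, 3.14, 3.14, 3.14, 3.14].

### API

Orientations are given as a unit quaternion [x, y, z, w].
In Python, from station import env gives the robot as it stands.
- The arm moves only by the tool step_arm, never from a script. Its argument "targets" is a list of rows, each an object of numbers: "tx", "ty", "tz": the shift along the tool's x, y, z in mm; "wx", "wy", "wz": the turn, a rotation vector about the tool's x, y, z in degrees. A call has 1 to 12 rows; each row is the pose to reach, as a shift and turn from the pose commanded when the call began, along the tool's axes at that moment; what a row does not reach only later rows make up. A row lasts 1/12 s, in which the tool goes at most 41.7 mm and 7.16 degrees, less where a joint would pass 70% of its speed; a pose out of reach is approached as far as the arm can. A call with a gripper value outside its range is refused whole. "gripper" is the gripper's target within -1 to 1 (fully open at 1, half-way at 0, shut at -1), set as the call begins (left out, the last holds). The fingers move at their own pace and stop on an object; "grip_force" is the grip in N (left out, the last holds). Time passes only in rows, so rows that repeat a pose let the fingers close. It gives the time, the measured TCP pose, the force, the opening and the grip force at its end, in the units of the state.
- env.observe(): the state, without advancing time (a new reading comes with each control period).
- env.camera(name): name is "scene" or "top"; returns a dict with "color" (480x640x3 uint8, red, green, blue), "fovy" (degrees; the focal length in pixels is half the picture's height over the tangent of half this angle, whatever the lens; pixels are square), "cx", "cy" (the principal point, pixels), "rvec" (rotation vector, rad) and "tvec" (3), from world to camera coordinates, as OpenCV has them. Camera axes: x right, y down, z forward; pixel columns grow to the right and rows downward; lengths in mm; the calibration is good to about 2 mm. A picture is of the moment at which its call begins. There is no depth.
- env.close_job(): hands the job in; it is judged then, once.
The state is a dict: "time": time; "joints": joint angles; "joint_velocities": joint speeds; "joint_efforts": joint torques, N m; "tcp_pos": TCP position; "ee_rot": TCP orientation; "ft_force": force on the tool from outside, world axes, zero at the start; "ft_torque": the same for the moment, N m; "width": finger opening in mm; "gripper_force": force on a finger pad.
Only numpy, scipy, OpenCV 4.12 (cv2) and the standard library are available. Lean on these libraries where they do the work, as an engineer would, in place of code of your own. Each camera call takes 0.05 s, during which the arm holds its last target. There are 200 camera calls.

### The job

The dry bath behind the clear splash shield has to be switched off: lift the hooked rod from its rest, reach over the shield with it, hook behind the T-topped switch lever and draw it gently towards the shield until it stands upright, keeping a light, steady pull of about 6 newtons on it against its stop for a good second so that it latches. Then put the rod back in its rest the way it lay and let go. Touch the switches with nothing but the rod, do not knock the shield, and leave the ball-topped switch and everything else on the bench as they are.

Things in the scene. Friction and masses are not known exactly. Their poses are not given: they have to be found in the camera images.
- rod: loose bent rod, 0.15 kg. Origin: centre of its grey handle, 110 long (x) x 16 wide (y) x 26 high (z) mm. The 8 mm steel rod leaves it along +x, rises at x = 65 mm to z = 62, runs level to x = 220 and there bends down as a leg ending at z = -24 mm (an arch to straddle the shield). It starts level in its rest. Grip the handle across its width at the origin, from above, with 40 to 60 N.
- rod_hook (a point): lower end of the rod's leg, at (220, 0, -24) mm in the rod's frame.
- rest: fixed aluminium rod rest. Origin: on the bench below the middle of the handle; +x is the way the rod points. Two forked posts (10 mm thick, at x = -45 and +45 mm) carry the handle's underside 60 mm up; the forks are 22 mm wide inside, flare at the top and end at 85 mm. Only the base plate (120 x 90 x 10 mm) lies between them.
- rest_seat (a point): where the rod's origin lies when the rod is in its rest: 73 mm above the bench, midway between the forks.
- shield: clear acrylic splash shield with aluminium edges, fixed upright about 60 mm in front of the switches' middles. Origin: middle of its lower edge, on the bench; 300 mm wide (y), 10 mm thick (x) at the edging, 150 mm high. Its feet reach 45 mm to -x.
- drybath: white dry bath (heating block), 200 x 280 x 105 mm, aluminium block with tubes on top up to 141 mm, fixed. Origin: on the bench at the middle of its front face; it stretches to +x. The switches stand 105 mm in front of (-x of) this face, square to it.
- tee_switch: the switch to throw. Origin: on the bench, middle of its fixed foot plate (90 x 50 x 6 mm); +x away from the shield. Its grey housing (70 x 46 mm, 70 mm high with the hinge boss) is clamped in a slot up to 7 mm nearer or farther along x than the foot's middle: not measured, feel for the lever. Hinge: 65 mm up, over the housing's middle. The lever is told under tee_lever.
- tee_lever (a joint): angle (rad): 0 leaning 0.7 from upright to +x (on), 0.7 upright (off, at its slightly springy stop). 60 mm from the hinge it has a crossbar along y, 50 mm long, 10 mm thick, its centre 111 mm up and 39 mm to +x of the hinge at 0. Starts at 0 to 0.08; 2 to 3 N at the bar move it; it stays where left. It latches when the rod holds it at the stop with 4 to 10 N for half a second; over 15 N breaks it.
- ball_switch: the other switch, to be left alone: same foot, housing and lever, but with a ball of 22 mm diameter instead of the crossbar. It stands 130 mm from the T-topped one, to the left or right. Origin as there.
- ball_lever (a joint): angle of the ball-topped lever (rad), 0 leaning away from the shield, 0.7 upright; starts at 0 to 0.08.
- tube_rack: blue tube rack with white tubes, 120 x 80 x 65 mm, loose, in front of the shield; origin under its middle.
- tip_box: closed pipette tip box, 122 x 87 x 74 mm, loose; origin under its middle.
- reagent: glass reagent bottle, diameter 70, height 150 mm, loose; origin under its middle.
- beaker: glass beaker, diameter 60, height 60 mm, loose; origin under its middle.
- amber_jar: amber jar, diameter 64, height 100 mm, loose; origin under its middle.
- pipette: hand pipette lying on the bench, about 230 mm long along x, 22 mm high, loose; origin under its grip.
Things that resemble listed ones, but are neither listed nor needed, are in the scene too. What is shaped like the rest but red is not meant. What is shaped like the tee_switch but green is not meant.

How it is judged (in metres and radians):
On the way, in this order (a step that is already met when the one before it is completed fails the run):
1. the rod is lifted clear of its rest (height (world z) of rod above 0.12 m), for 0.2 s.
2. the rod holds the T-topped lever upright against its stop with 4 to 10 N for half a second (value of joint tee_lever above 0.66 rad and contact force between rod and tee_switch between 4 and 10 N), for 0.5 s.
At the end, for the whole second after the job is handed in: The T-topped lever is left upright (above 0.62 rad), and the rod lies still and level in its rest: origin within 15 mm of rest_seat, upright and in line with the rest within 0.1 rad, its hook at the rest's +x end as at the start (value of joint tee_lever above 0.62 rad and distance between rod and rest_seat below 0.015 m and angle between rod's own z axis and vertical below 0.1 rad and angle between the x axis of rod and the x axis of rest, either way round below 0.1 rad and linear speed of rod below 0.02 m/s and contact force between rod and rest above 0.3 N and x of rod_hook in the frame of rest above 0.1 m); the robot touches nothing.
It fails at once if the rod loads the T-topped switch with more than 15 N (contact force between rod and tee_switch above 15 N).
It fails at once if fingers or arm touch a switch (contact force between any of the fingers, the arm and tee_switch above 0.5 N or contact force between any of the fingers, the arm and ball_switch above 0.5 N).
It fails at once if the shield is knocked with more than 4 N (contact force between shield and anything else above 4 N).
It fails at once if the ball-topped switch is thrown (value of joint ball_lever above 0.2 rad).
It fails at once if a bystander is moved by more than 20 mm (distance of any of tube_rack, tip_box, reagent, beaker, amber_jar, pipette from where it was at the start of the episode above 0.02 m).
It also fails if it takes over 64 s, if anything falls off the work surface, if the arm or the gripper's body presses on something with over 40 N, if the wrist force passes 120 N, or if a joint passes its speed limit or range.

## Working session

There is one attempt and no reset: what is moved stays moved. The work goes in short steps, Python scripts to look and compute and a tool call to move; the robot and the scene stay as the last step left them, time stands still between calls to the robot, and variables do not carry over. Pictures are saved under pics/ and viewed, at most 10 in all, crops included, and the job is handed in when it is done.

Besides the shell and the picture viewer there is one more tool, called after "Call:" as name(argument=value, ...) on one line, values as JSON. step_arm: Moves the arm, as the interface text tells. Its arguments: {"type":"object","properties":{"targets":{"type":"array","items":{"type":"object","properties":{"tx":{"type":"number"},"ty":{"type":"number"},"tz":{"type":"number"},"wx":{"type":"number"},"wy":{"type":"number"},"wz":{"type":"number"}}}},"gripper":{"type":"number"},"grip_force":{"type":"number"}},"required":["targets"]}

```bash
mkdir -p pics; ls
cat > h.py <<'E'
import numpy as np, cv2
from station import env
def shot(n,fn):
    c=env.camera(n); cv2.imwrite('pics/'+fn+'.png',c['color'][:,:,::-1]); np.save('pics/'+fn+'.npy',{k:v for k,v in c.items()},allow_pickle=True); return c
def load(fn): return np.load('pics/'+fn+'.npy',allow_pickle=True).item()
def K(c):
    h,w=c['color'].shape[:2]; f=h/2/np.tan(np.radians(c['fovy'])/2)
    return np.array([[f,0,c['cx']],[0,f,c['cy']],[0,0,1]])
def ray(c,u,v):
    R=cv2.Rodrigues(np.array(c['rvec'],float))[0]; t=np.array(c['tvec'],float).ravel()
    d=R.T@np.linalg.inv(K(c))@np.array([u,v,1.]); return -R.T@t,d
def atz(c,u,v,z):
    o,d=ray(c,u,v); return o+d*(z-o[2])/d[2]
def proj(c,P):
    return cv2.projectPoints(np.array(P,float).reshape(-1,3),np.array(c['rvec'],float),np.array(c['tvec'],float),K(c),None)[0].reshape(-1,2)
def crop(fn,u0,v0,u1,v1,s,out):
    im=load(fn)['color'][v0:v1,u0:u1,::-1]; cv2.imwrite('pics/'+out+'.png',cv2.resize(im,None,fx=s,fy=s,interpolation=cv2.INTER_CUBIC))
E
python3 - <<'E'
from h import *
for n in('scene','top'):
    c=shot(n,n+'0'); print(n,c['fovy'],c['cx'],c['cy'],ray(c,320,240))
print(env.observe())
E
```

```text
pics
scene 57.07839684680484 323.92670994500867 232.05202460025077 (array([1026.89722234,  333.93937042, 1094.02907362]), array([-0.3877745 , -0.30960934, -0.86843338]))
top 53.4072127332191 320.0614861499642 241.14795338254777 (array([ 455.26023514,  -62.30047886, 1293.82456405]), array([ 0.09692656, -0.00428767, -0.99528522]))
{'time': 0.1, 'joints': array([ 1.19697353e+00,  3.20231590e-01,  1.56550242e+00, -4.92177322e-06,
        1.25739156e+00, -1.99563109e-02]), 'joint_velocities': array([-0.00058218, -0.0015407 , -0.00304984, -0.00014427, -0.00023321,
       -0.00011697]), 'joint_efforts': array([-3.34622955e-04, -4.13331270e+01, -2.32507074e+01,  7.28101144e-02,
        4.21580288e-02, -4.02818216e-05]), 'tcp_pos': array([199.07529148, 538.98597156, 213.22346962]), 'ee_rot': array([ 1.76010725e-01,  9.84387951e-01, -7.52108192e-04, -1.47639341e-04]), 'ft_force': array([ 0.33766979, -0.31456918, -0.25800854]), 'ft_torque': array([-0.02474245, -0.04608429,  0.01408104]), 'gripper_force': 0.0, 'width': 91.21975572182205}
```

View pics/top0.png

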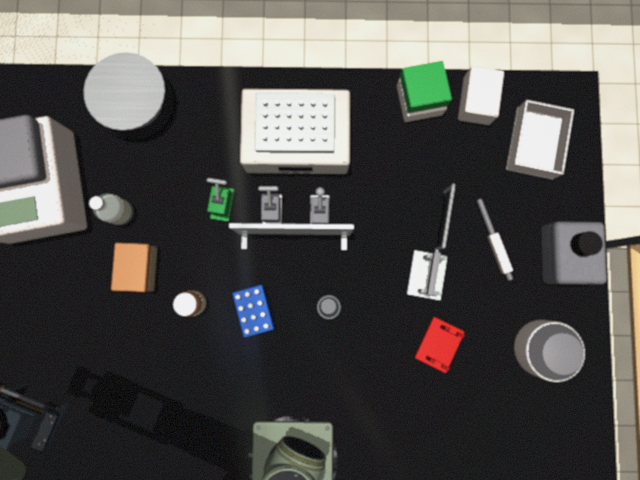

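View pics/scene0.png

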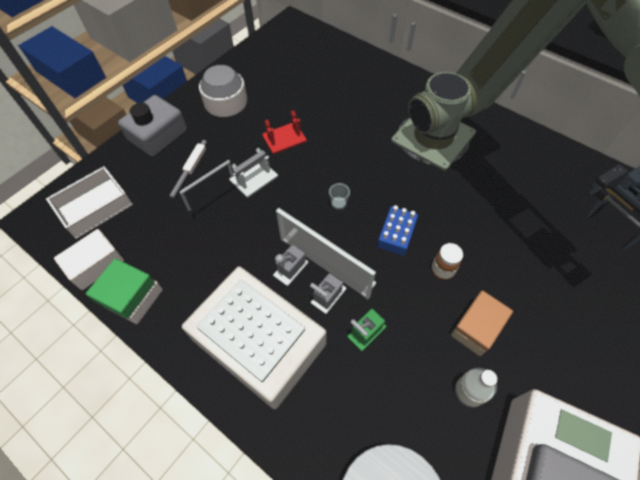

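Top: the rod lies in the aluminium rest at (430,272), with its hook end near (452,186). The red decoy rest is at (440,345). The grey T switch is at (271,203), the ball switch at (319,205) and the green T decoy at (220,198). The shield runs from (230,227) to (353,227). I choose the grey T and the aluminium rest, and check both in close crops.

Run:
```python
from h import *
a=load('top0')['color'][175:255,220:360,::-1]; b=load('top0')['color'][175:305,395:475,::-1]
c=np.zeros((600,800,3),np.uint8)
r=cv2.resize(a,None,fx=3.4,fy=3.4,interpolation=cv2.INTER_CUBIC); c[:r.shape[0],:r.shape[1]]=r
r=cv2.resize(b,None,fx=4,fy=4,interpolation=cv2.INTER_CUBIC); c[:r.shape[0],480:480+r.shape[1]]=r
d=load('scene0')['color'][205:315,265:385,::-1]
r=cv2.resize(d,None,fx=2.9,fy=2.9,interpolation=cv2.INTER_CUBIC)[:325]; c[275:275+r.shape[0],:r.shape[1]]=r
cv2.imwrite('pics/crop1.png',c)
d=load('scene0')['color'][145:215,175:285,::-1]
cv2.imwrite('pics/crop2.png',cv2.resize(d,None,fx=7,fy=7,interpolation=cv2.INTER_CUBIC))
```

```text
(no output)
```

View pics/crop1.png

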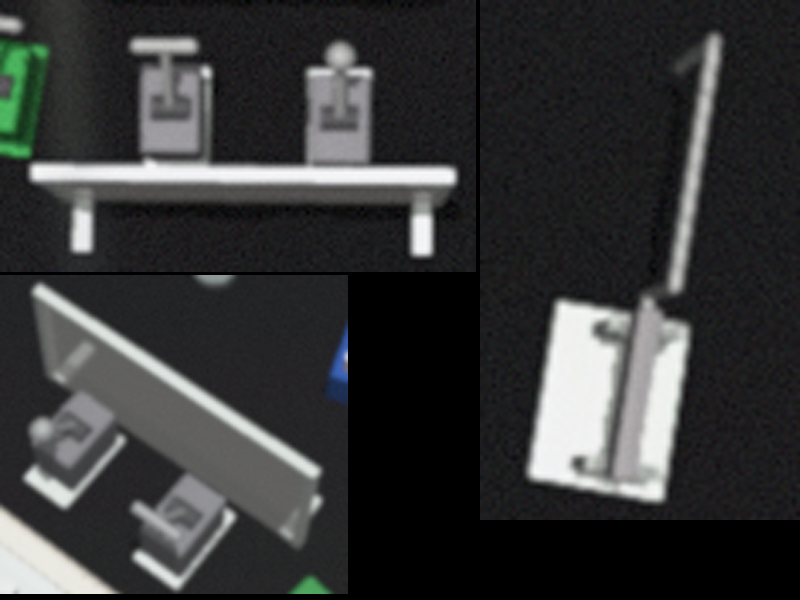

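View pics/crop2.png

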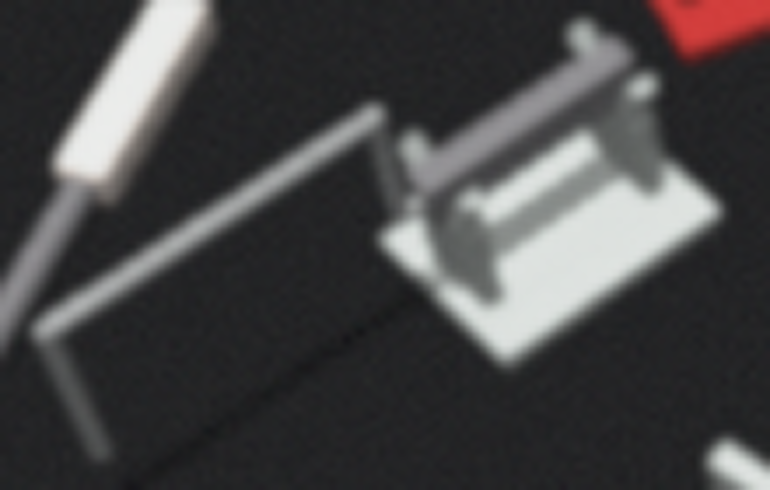

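The crops show the grey T bar at top (268,188), the ball at about (320,191), and the shield's top edge from (229,226) to (354,227). The rod lies in the aluminium rest. Turning pixels into positions now.

Run:
```python
from h import *
np.set_printoptions(precision=1,suppress=True)
t=load('top0'); s=load('scene0')
A=lambda U,V:(220+(U+.5)/3.4-.5,175+(V+.5)/3.4-.5)
B=lambda U,V:(395+(U-480+.5)/4-.5,175+(V+.5)/4-.5)
C=lambda U,V:(265+(U+.5)/2.9-.5,205+(V-275+.5)/2.9-.5)
D=lambda U,V:(175+(U+.5)/7-.5,145+(V+.5)/7-.5)
def tri(p,q):
    o1,d1=ray(t,*p);o2,d2=ray(s,*q); 
    k=np.linalg.lstsq(np.c_[d1,-d2],o2-o1,rcond=None)[0]; a=o1+d1*k[0];b=o2+d2*k[1]; return (a+b)/2,np.linalg.norm(a-b)
P=lambda n,p,z:print(n,atz(t,*p,z)[:2])
print('TOP')
for n,p,z in [('tee L',A(132,46),113),('tee R',A(197,46),113),('ball',A(340,55),111),('shL',A(30,173),150),('shR',A(457,177),150),
 ('hand far',B(651,302),86),('hand near',B(625,478),86),('rodA',B(676,291),135),('rodB',B(714,38),135)]+[('base',B(*q),10) for q in [(556,300),(690,325),(663,500),(528,478)]]+[('teehouse',A(140,70),62),('teehouse',A(200,70),62),('teehouse front',A(142,155),62),('foot',A(210,165),6)]: P(n,p,z)
print('SCENE')
for n,p,z in [('tee',C(135,508),111),('tee',C(180,550),111),('ball',C(41,430),111),('shR',C(38,288),150),('shL',C(318,472),150),('hand far',D(425,185),86),('hand near',D(622,50),86),('rodA',D(377,110),135),('rodB',D(40,330),135),('hook',D(103,458),49)]+[('base',D(*q),10) for q in [(378,238),(508,365),(722,210)]]: print(n,atz(s,*p,z)[:2])
print('tri rodA,rodB,ball,tee',tri(B(676,291),D(377,110)),tri(B(714,38),D(40,330)),tri(A(340,55),C(41,430)),tri(A(164.5,46),C(157,529)))
```

```text
TOP
tee L [699.2  88.5]
tee R [699.8  40.5]
ball [694.7 -65.2]
shL [599.2 154. ]
shR [ 599.9 -149.2]
hand far [ 550.4 -366.1]
hand near [ 439.1 -348.3]
rodA [ 553.5 -369.1]
rodB [ 710.6 -394.8]
base [ 557. -321.]
base [ 541.1 -411.4]
base [ 423.7 -391.6]
base [ 437.3 -301.3]
teehouse [691.1  88.4]
teehouse [691.6  42.3]
teehouse front [625.2  85.4]
foot [625.5  37.6]
SCENE
tee [700.   43.4]
tee [706.9  95.9]
ball [692.  -66.4]
shR [ 599.2 -144.6]
shL [597.4 153.4]
hand far [ 544.1 -361.2]
hand near [ 439.7 -345. ]
rodA [ 551.4 -369. ]
rodB [ 708.4 -395.8]
hook [ 708.6 -393.5]
base [ 541.9 -409.7]
base [ 557.6 -317.8]
base [ 437.9 -299.5]
tri rodA,rodB,ball,tee (array([ 552.8, -368. ,  137.2]), np.float64(1.390889606501235)) (array([ 709.7, -393.6,  138.3]), np.float64(0.6329668710917246)) (array([693.7, -64.9, 115.3]), np.float64(0.5962997103686511)) (array([701.3,  66.4, 102. ]), np.float64(1.7191526823455148))
```

```bash
cat >> h.py <<'E'
from scipy.spatial.transform import Rotation as Ro
def to(x,y,z,hand):
    "shift/turn in tool axes to TCP xyz, with rod-handle direction 'hand' deg (tool x = -hand direction)"
    s=env.observe(); R=Ro.from_quat(s['ee_rot'])
    a=np.radians(hand); G=Ro.from_matrix(np.array([[-np.cos(a),np.sin(a)*-1,0],[-np.sin(a),np.cos(a),0],[0,0,-1]]).T.T)
    G=Ro.from_matrix(np.c_[[-np.cos(a),-np.sin(a),0],[-np.sin(a),np.cos(a),0],[0,0,-1]])
    print('shift',np.round(R.inv().apply(np.array([x,y,z])-s['tcp_pos']),1),'turn',np.round((R.inv()*G).as_rotvec(degrees=True),2),'now',np.round(s['tcp_pos'],1),'F',np.round(s['ft_force'],2))
E
sed -i '/G=Ro.from_matrix(np.array/s/;.*$//' h.py; sed -i 's/^    a=np.radians(hand)$/    a=np.radians(hand)/' h.py
python3 - <<'E'
from h import *
to(491,-357.5,250,-9.3)
E
```

```text
shift [-584.5 -739.8  -35.7] turn [-9.000e-02 -1.000e-02 -1.097e+01] now [199.1 539.  213.2] F [ 0.34 -0.31 -0.26]
```

Call:
step_arm(targets=[{"tx":-10,"ty":-13,"tz":-15},{"tx":-30,"ty":-38,"tz":-36},{"tx":-55,"ty":-70,"tz":-36},{"tx":-80,"ty":-101,"tz":-36},{"tx":-105,"ty":-133,"tz":-36},{"tx":-130,"ty":-165,"tz":-36},{"tx":-155,"ty":-196,"tz":-36},{"tx":-180,"ty":-228,"tz":-36},{"tx":-205,"ty":-260,"tz":-36,"wz":-2},{"tx":-230,"ty":-291,"tz":-36,"wz":-4},{"tx":-255,"ty":-323,"tz":-36,"wz":-6},{"tx":-280,"ty":-354,"tz":-36,"wz":-8}], gripper=1)

```text
invalid input
```

Run:
```python
from h import *
to(491,-357.5,250,-9.3)
```

```text
shift [-584.5 -739.8  -35.7] turn [-9.000e-02 -1.000e-02 -1.097e+01] now [199.1 539.  213.2] F [ 0.34 -0.31 -0.26]
```

Call:
step_arm(targets=[{"tx":-10,"ty":-13,"tz":-15,"wx":0,"wy":0,"wz":0},{"tx":-30,"ty":-38,"tz":-36,"wx":0,"wy":0,"wz":0},{"tx":-55,"ty":-70,"tz":-36,"wx":0,"wy":0,"wz":0},{"tx":-80,"ty":-101,"tz":-36,"wx":0,"wy":0,"wz":0},{"tx":-105,"ty":-133,"tz":-36,"wx":0,"wy":0,"wz":0},{"tx":-130,"ty":-165,"tz":-36,"wx":0,"wy":0,"wz":0},{"tx":-155,"ty":-196,"tz":-36,"wx":0,"wy":0,"wz":0},{"tx":-180,"ty":-228,"tz":-36,"wx":0,"wy":0,"wz":0},{"tx":-205,"ty":-260,"tz":-36,"wx":0,"wy":0,"wz":-2},{"tx":-230,"ty":-291,"tz":-36,"wx":0,"wy":0,"wz":-4},{"tx":-255,"ty":-323,"tz":-36,"wx":0,"wy":0,"wz":-6},{"tx":-280,"ty":-354,"tz":-36,"wx":0,"wy":0,"wz":-8}], gripper=1)

```text
time: 1.1
tcp_pos: [338.9, 108.4, 249.9]
ee_rot: [0.106, 0.994, 0.0, 0.0]
ft_force: [0.6, 0.2, -0.1]
width: 91.1
gripper_force: 0.0
```

Run:
```python
from h import *
to(491,-357.5,250,-9.3)
```

```text
shift [-2.467e+02 -4.234e+02 -1.000e-01] turn [ 0.01  0.01 -2.84] now [338.9 108.4 249.9] F [ 0.64  0.15 -0.13]
```

Call:
step_arm(targets=[{"tx":-22,"ty":-37,"tz":0,"wx":0,"wy":0,"wz":-1},{"tx":-44,"ty":-75,"tz":0,"wx":0,"wy":0,"wz":-2},{"tx":-66,"ty":-112,"tz":0,"wx":0,"wy":0,"wz":-2.8},{"tx":-88,"ty":-150,"tz":0,"wx":0,"wy":0,"wz":-2.8},{"tx":-110,"ty":-188,"tz":0,"wx":0,"wy":0,"wz":-2.8},{"tx":-132,"ty":-226,"tz":0,"wx":0,"wy":0,"wz":-2.8},{"tx":-154,"ty":-264,"tz":0,"wx":0,"wy":0,"wz":-2.8},{"tx":-176,"ty":-302,"tz":0,"wx":0,"wy":0,"wz":-2.8},{"tx":-198,"ty":-340,"tz":0,"wx":0,"wy":0,"wz":-2.8},{"tx":-220,"ty":-378,"tz":0,"wx":0,"wy":0,"wz":-2.8},{"tx":-238,"ty":-408,"tz":0,"wx":0,"wy":0,"wz":-2.8},{"tx":-246,"ty":-423,"tz":0,"wx":0,"wy":0,"wz":-2.8}])

```text
time: 2.1
tcp_pos: [490.0, -358.5, 248.9]
ee_rot: [0.083, 0.997, -0.0, -0.0]
ft_force: [-0.0, 0.3, 1.1]
width: 91.1
gripper_force: 0.0
```

Call:
step_arm(targets=[{"tx":0,"ty":0,"tz":10,"wx":0,"wy":0,"wz":0},{"tx":0,"ty":0,"tz":30,"wx":0,"wy":0,"wz":0},{"tx":0,"ty":0,"tz":60,"wx":0,"wy":0,"wz":0},{"tx":0,"ty":0,"tz":80,"wx":0,"wy":0,"wz":0},{"tx":0,"ty":0,"tz":90,"wx":0,"wy":0,"wz":0},{"tx":0,"ty":0,"tz":90,"wx":0,"wy":0,"wz":0}])

```text
time: 2.6
tcp_pos: [488.1, -353.7, 157.0]
ee_rot: [0.082, 0.997, 0.002, -0.003]
ft_force: [-0.1, -0.5, -0.2]
width: 91.0
gripper_force: 0.0
```

Run:
```python
from h import *
to(491,-357.5,54,-9.3)
c=shot('scene','s1')
d=c['color'][115:235,165:325,::-1]
cv2.imwrite('pics/s1c.png',cv2.resize(d,None,fx=5,fy=5,interpolation=cv2.INTER_CUBIC))
```

```text
shift [ -4.   -3.6 103. ] turn [ 0.18 -0.32 -0.16] now [ 488.1 -353.7  157. ] F [-0.1  -0.52 -0.17]
```

View pics/s1c.png

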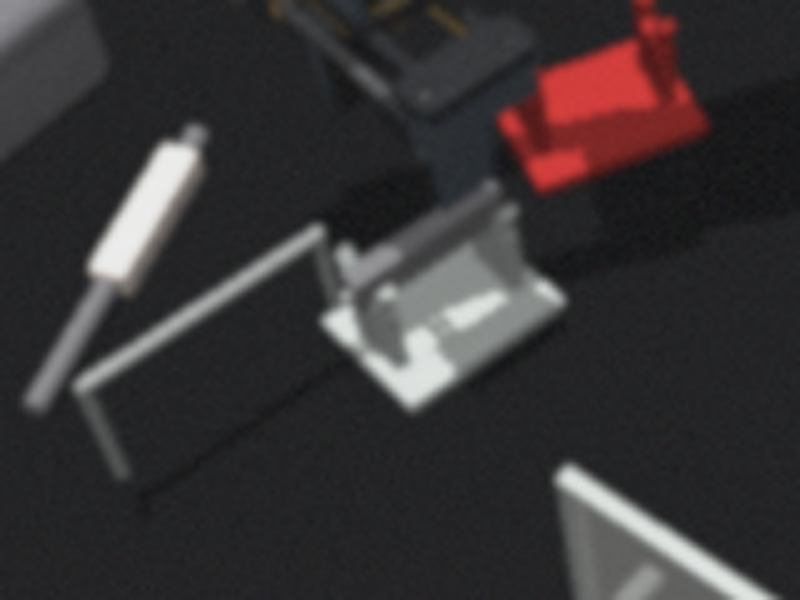

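The crop shows the gripper's body over the rest, with the open fingers either side of the handle (handle centre about (425,235) in the crop). The rod is undisturbed, so I go down and grip.

Call:
step_arm(targets=[{"tx":0,"ty":0,"tz":0,"wx":0,"wy":0,"wz":0},{"tx":0,"ty":0,"tz":15,"wx":0,"wy":0,"wz":0},{"tx":0,"ty":0,"tz":30,"wx":0,"wy":0,"wz":0},{"tx":0,"ty":0,"tz":45,"wx":0,"wy":0,"wz":0},{"tx":0,"ty":0,"tz":55,"wx":0,"wy":0,"wz":0},{"tx":0,"ty":0,"tz":60,"wx":0,"wy":0,"wz":0},{"tx":0,"ty":0,"tz":60,"wx":0,"wy":0,"wz":0},{"tx":0,"ty":0,"tz":60,"wx":0,"wy":0,"wz":0}])

```text
time: 3.32
tcp_pos: [490.3, -355.6, 100.8]
ee_rot: [0.083, 0.997, -0.0, 0.001]
ft_force: [1.0, 0.5, 0.1]
width: 91.1
gripper_force: 0.0
```

Run:
```python
from h import *
to(491,-357.5,54,-9.3)
```

```text
shift [-1.  -1.7 46.8] turn [-0.03  0.08 -0.17] now [ 490.3 -355.6  100.8] F [0.99 0.48 0.1 ]
```

Call:
step_arm(targets=[{"tx":-1,"ty":-1.7,"tz":12,"wx":0,"wy":0,"wz":0},{"tx":-1,"ty":-1.7,"tz":25,"wx":0,"wy":0,"wz":0},{"tx":-1,"ty":-1.7,"tz":37,"wx":0,"wy":0,"wz":0},{"tx":-1,"ty":-1.7,"tz":45,"wx":0,"wy":0,"wz":0},{"tx":-1,"ty":-1.7,"tz":47,"wx":0,"wy":0,"wz":0},{"tx":-1,"ty":-1.7,"tz":47,"wx":0,"wy":0,"wz":0},{"tx":-1,"ty":-1.7,"tz":47,"wx":0,"wy":0,"wz":0}])

```text
time: 3.9
tcp_pos: [490.8, -357.4, 53.3]
ee_rot: [0.083, 0.997, -0.0, 0.0]
ft_force: [0.4, 0.0, 0.2]
width: 91.4
gripper_force: 0.0
```

Run:
```python
from h import *
to(491,-357.5,54,-9.3)
```

```text
shift [-0.2 -0.  -0.7] turn [-0.02  0.05 -0.17] now [ 490.8 -357.4   53.3] F [0.35 0.03 0.21]
```

Close with 20 N at first, to read the sideways push, then 50 N.

Call:
step_arm(targets=[{"tx":0,"ty":0,"tz":0,"wx":0,"wy":0,"wz":0},{"tx":0,"ty":0,"tz":0,"wx":0,"wy":0,"wz":0},{"tx":0,"ty":0,"tz":0,"wx":0,"wy":0,"wz":0},{"tx":0,"ty":0,"tz":0,"wx":0,"wy":0,"wz":0},{"tx":0,"ty":0,"tz":0,"wx":0,"wy":0,"wz":0},{"tx":0,"ty":0,"tz":0,"wx":0,"wy":0,"wz":0},{"tx":0,"ty":0,"tz":0,"wx":0,"wy":0,"wz":0},{"tx":0,"ty":0,"tz":0,"wx":0,"wy":0,"wz":0}], gripper=-1, grip_force=20)

```text
time: 4.57
tcp_pos: [490.4, -357.1, 52.9]
ee_rot: [0.083, 0.997, 0.0, 0.0]
ft_force: [1.0, -0.1, 1.1]
width: 40.7
gripper_force: 0.0
```

Call:
step_arm(targets=[{"tx":0,"ty":0,"tz":0,"wx":0,"wy":0,"wz":0},{"tx":0,"ty":0,"tz":0,"wx":0,"wy":0,"wz":0},{"tx":0,"ty":0,"tz":0,"wx":0,"wy":0,"wz":0},{"tx":0,"ty":0,"tz":0,"wx":0,"wy":0,"wz":0}], gripper=-1, grip_force=55)

```text
time: 4.9
tcp_pos: [490.4, -357.0, 52.9]
ee_rot: [0.083, 0.997, 0.0, 0.0]
ft_force: [0.2, 1.0, -0.5]
width: 15.7
gripper_force: 55.0
```

Run:
```python
from h import *
to(491,-357.5,54,-9.3); print(env.observe()['ft_torque'],env.observe()['width'])
```

```text
shift [-0.6 -0.3 -1.1] turn [ 0.02 -0.   -0.17] now [ 490.4 -357.    52.9] F [ 0.21  1.   -0.51]
[ 0.0952304  -0.01925286 -0.02760422] 15.732584769719514
```

Call:
step_arm(targets=[{"tx":0,"ty":0,"tz":-3,"wx":0,"wy":0,"wz":0},{"tx":0,"ty":0,"tz":-10,"wx":0,"wy":0,"wz":0},{"tx":0,"ty":0,"tz":-22,"wx":0,"wy":0,"wz":0},{"tx":0,"ty":0,"tz":-40,"wx":0,"wy":0,"wz":0},{"tx":0,"ty":0,"tz":-60,"wx":0,"wy":0,"wz":0},{"tx":0,"ty":0,"tz":-80,"wx":0,"wy":0,"wz":0},{"tx":0,"ty":0,"tz":-100,"wx":0,"wy":0,"wz":0},{"tx":0,"ty":0,"tz":-120,"wx":0,"wy":0,"wz":0},{"tx":0,"ty":0,"tz":-140,"wx":0,"wy":0,"wz":0},{"tx":0,"ty":0,"tz":-160,"wx":0,"wy":0,"wz":0},{"tx":0,"ty":0,"tz":-172,"wx":0,"wy":0,"wz":0},{"tx":0,"ty":0,"tz":-177,"wx":0,"wy":0,"wz":0}])

```text
time: 5.9
tcp_pos: [491.1, -357.7, 232.9]
ee_rot: [0.083, 0.997, -0.001, 0.002]
ft_force: [-0.3, -0.4, -1.3]
width: 15.7
gripper_force: 55.0
```

Run:
```python
from h import *
to(500,64.5,230,0); print(env.observe()['ft_torque'],env.observe()['width'])
```

```text
shift [ 60.7 417.9   1.8] turn [-0.14  0.22 -9.47] now [ 491.1 -357.7  232.9] F [-0.28 -0.35 -1.29]
[ 0.02202412 -0.0129596   0.05078196] 15.709899563937281
```

Call:
step_arm(targets=[{"tx":1,"ty":8,"tz":0,"wx":0,"wy":0,"wz":0},{"tx":4,"ty":25,"tz":0,"wx":0,"wy":0,"wz":-0.5},{"tx":7,"ty":50,"tz":0,"wx":0,"wy":0,"wz":-1.2},{"tx":11,"ty":78,"tz":0,"wx":0,"wy":0,"wz":-2},{"tx":15,"ty":106,"tz":0,"wx":0,"wy":0,"wz":-2.8},{"tx":19,"ty":134,"tz":0,"wx":0,"wy":0,"wz":-3.6},{"tx":24,"ty":162,"tz":0,"wx":0,"wy":0,"wz":-4.4},{"tx":28,"ty":190,"tz":0,"wx":0,"wy":0,"wz":-5.2},{"tx":32,"ty":218,"tz":0,"wx":0,"wy":0,"wz":-6},{"tx":36,"ty":246,"tz":0,"wx":0,"wy":0,"wz":-6.8},{"tx":40,"ty":274,"tz":0,"wx":0,"wy":0,"wz":-7.6},{"tx":44,"ty":302,"tz":0,"wx":0,"wy":0,"wz":-8.4}])

```text
time: 6.9
tcp_pos: [494.7, -49.2, 228.6]
ee_rot: [0.009, 1.0, 0.001, -0.002]
ft_force: [0.3, 0.6, -1.5]
width: 15.4
gripper_force: 55.0
```

Call:
step_arm(targets=[{"tx":0,"ty":28,"tz":0,"wx":0,"wy":0,"wz":-0.5},{"tx":0,"ty":56,"tz":0,"wx":0,"wy":0,"wz":-1},{"tx":0,"ty":80,"tz":0,"wx":0,"wy":0,"wz":-1},{"tx":0,"ty":100,"tz":0,"wx":0,"wy":0,"wz":-1},{"tx":0,"ty":112,"tz":0,"wx":0,"wy":0,"wz":-1},{"tx":0,"ty":116,"tz":0,"wx":0,"wy":0,"wz":-1},{"tx":0,"ty":117,"tz":0,"wx":0,"wy":0,"wz":-1},{"tx":0,"ty":117,"tz":0,"wx":0,"wy":0,"wz":-1},{"tx":0,"ty":117,"tz":0,"wx":0,"wy":0,"wz":-1}])

```text
time: 7.65
tcp_pos: [498.7, 64.1, 229.7]
ee_rot: [0.001, 1.0, -0.0, -0.0]
ft_force: [-0.6, -0.1, -0.1]
width: 15.9
gripper_force: 55.0
```

Run:
```python
from h import *
to(500,64.5,230,0); print(env.observe()['ft_torque'],env.observe()['width'])
c=shot('scene','s2'); shot('top','t2')
d=c['color'][165:315,200:400,::-1]
cv2.imwrite('pics/s2c.png',cv2.resize(d,None,fx=4,fy=4,interpolation=cv2.INTER_CUBIC))
```

```text
shift [-1.3  0.4 -0.3] turn [-0.03 -0.03 -0.12] now [498.7  64.1 229.7] F [-0.62 -0.11 -0.1 ]
[0.05723422 0.06629497 0.02007693] 15.872761998669779
```

View pics/s2c.png

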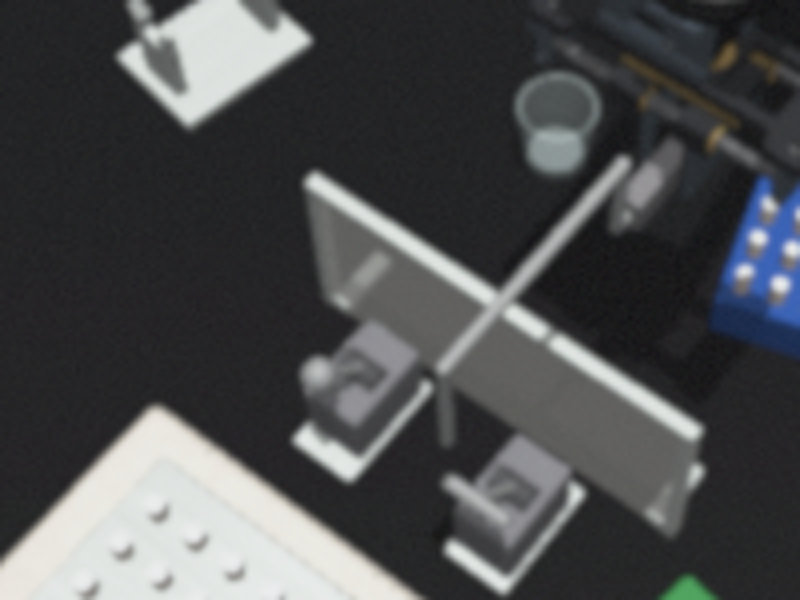

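The rod is held level over the shield: bend at crop (440,372), leg end at (447,442), T bar from (448,482) to (505,520). I'll check the held rod's geometry against what it should be.

Run:
```python
from h import *
np.set_printoptions(precision=1,suppress=True)
s=load('s2'); q=lambda U,V:(200+(U+.5)/4-.5,165+(V+.5)/4-.5)
print('tip',atz(s,*q(447,444),225.8),'bend',atz(s,*q(440,371),312),'rise',atz(s,*q(625,160),312))
print('tee',atz(s,*q(446,480),113),atz(s,*q(507,522),113),'proj expected tip',proj(s,[718.7,64.1,225.8]),q(447,444))
for x in (700,):print('bar z test: expected px of (x,40/90,111)',[ (proj(s,[x,y,111])-np.array([200,165])+.5)*4-.5 for y in (41,91)])
```

```text
tip [720.7  63.9 225.8] bend [721.8  63.1 312. ] rise [562.   62.7 312. ]
tee [700.   43.2 113. ] [699.3  88.9 113. ] proj expected tip [[312. 275.]] (311.375, 275.625)
bar z test: expected px of (x,40/90,111) [array([[443.3, 479.3]]), array([[509. , 526.2]])]
```

Call:
step_arm(targets=[{"tx":-2,"ty":1,"tz":5,"wx":0,"wy":0,"wz":-0.1},{"tx":-3,"ty":1,"tz":15,"wx":0,"wy":0,"wz":-0.1},{"tx":-3,"ty":1,"tz":30,"wx":0,"wy":0,"wz":-0.1},{"tx":-3,"ty":1,"tz":45,"wx":0,"wy":0,"wz":-0.1},{"tx":-3,"ty":1,"tz":60,"wx":0,"wy":0,"wz":-0.1},{"tx":-3,"ty":1,"tz":75,"wx":0,"wy":0,"wz":-0.1},{"tx":-3,"ty":1,"tz":90,"wx":0,"wy":0,"wz":-0.1},{"tx":-3,"ty":1,"tz":104,"wx":0,"wy":0,"wz":-0.1},{"tx":-3,"ty":1,"tz":115,"wx":0,"wy":0,"wz":-0.1},{"tx":-3,"ty":1,"tz":123,"wx":0,"wy":0,"wz":-0.1},{"tx":-3,"ty":1,"tz":128,"wx":0,"wy":0,"wz":-0.1},{"tx":-3,"ty":1,"tz":129,"wx":0,"wy":0,"wz":-0.1}])

```text
time: 8.75
tcp_pos: [501.3, 65.8, 99.8]
ee_rot: [-0.0, 1.0, -0.0, -0.001]
ft_force: [0.7, 0.6, -0.2]
width: 15.7
gripper_force: 55.0
```

Call:
step_arm(targets=[{"tx":0,"ty":0,"tz":0,"wx":0,"wy":0,"wz":0},{"tx":0,"ty":0,"tz":0,"wx":0,"wy":0,"wz":0},{"tx":0,"ty":0,"tz":0,"wx":0,"wy":0,"wz":0},{"tx":0,"ty":0,"tz":0,"wx":0,"wy":0,"wz":0}])

```text
time: 9.08
tcp_pos: [502.3, 66.0, 101.5]
ee_rot: [-0.0, 1.0, 0.0, 0.001]
ft_force: [0.3, -0.9, -1.6]
width: 15.8
gripper_force: 55.0
```

Run:
```python
from h import *
to(502,65.5,101,0)
F=[]
for i in range(1):
    c=shot('scene','s3')
d=c['color'][195:315,250:410,::-1]
cv2.imwrite('pics/s3c.png',cv2.resize(d,None,fx=5,fy=5,interpolation=cv2.INTER_CUBIC))
for i in range(6): env.camera('scene'); F.append(env.observe()['ft_force'])
print(np.mean(F,0),np.std(F,0))
```

```text
shift [ 0.3 -0.5  0.5] turn [0.01 0.08 0.03] now [502.3  66.  101.5] F [ 0.27 -0.9  -1.55]
[-0.1707397   0.16828317 -1.00828089] [0.28107879 0.49669889 0.38167641]
```

View pics/s3c.png

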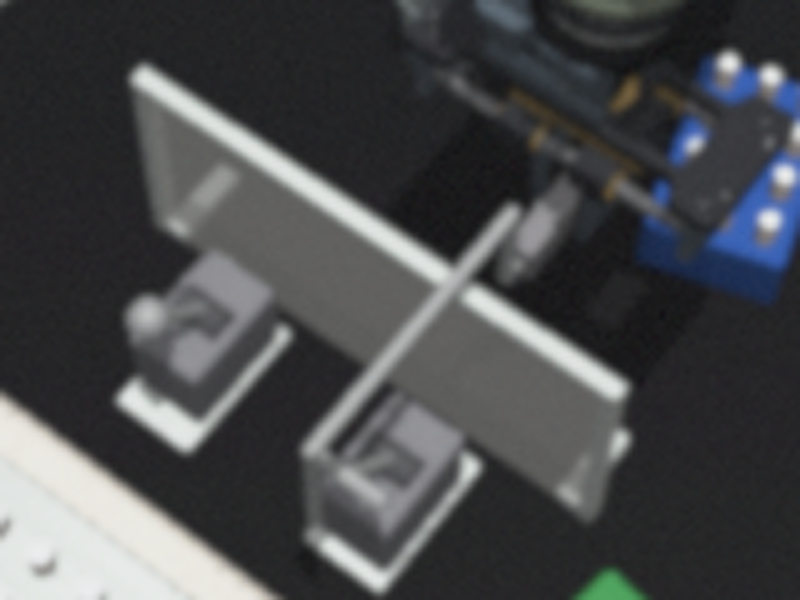

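The leg (crop (312,450) to (318,540)) stands behind the T bar at about (355,490), with nothing touching. Now draw slowly.

Call:
step_arm(targets=[{"tx":1.5,"ty":-0.5,"tz":0,"wx":0,"wy":0,"wz":0},{"tx":3.5,"ty":-0.5,"tz":0,"wx":0,"wy":0,"wz":0},{"tx":6,"ty":-0.5,"tz":0,"wx":0,"wy":0,"wz":0},{"tx":8.5,"ty":-0.5,"tz":0,"wx":0,"wy":0,"wz":0},{"tx":11,"ty":-0.5,"tz":0,"wx":0,"wy":0,"wz":0},{"tx":13,"ty":-0.5,"tz":0,"wx":0,"wy":0,"wz":0},{"tx":15,"ty":-0.5,"tz":0,"wx":0,"wy":0,"wz":0},{"tx":17,"ty":-0.5,"tz":0,"wx":0,"wy":0,"wz":0},{"tx":19,"ty":-0.5,"tz":0,"wx":0,"wy":0,"wz":0},{"tx":21,"ty":-0.5,"tz":0,"wx":0,"wy":0,"wz":0},{"tx":23,"ty":-0.5,"tz":0,"wx":0,"wy":0,"wz":0},{"tx":25,"ty":-0.5,"tz":0,"wx":0,"wy":0,"wz":0}])

```text
time: 10.43
tcp_pos: [478.1, 65.6, 101.7]
ee_rot: [-0.0, 1.0, 0.0, 0.002]
ft_force: [3.8, -0.4, 0.9]
width: 15.5
gripper_force: 55.0
```

Call:
step_arm(targets=[{"tx":2,"ty":0,"tz":0,"wx":0,"wy":0,"wz":0},{"tx":4,"ty":0,"tz":0,"wx":0,"wy":0,"wz":0},{"tx":6,"ty":0,"tz":0,"wx":0,"wy":0,"wz":0},{"tx":8,"ty":0,"tz":0,"wx":0,"wy":0,"wz":0},{"tx":10,"ty":0,"tz":0,"wx":0,"wy":0,"wz":0},{"tx":10,"ty":0,"tz":0,"wx":0,"wy":0,"wz":0}])

```text
time: 10.93
tcp_pos: [465.5, 65.4, 100.5]
ee_rot: [-0.0, 1.0, -0.0, -0.001]
ft_force: [1.5, -0.4, -0.5]
width: 15.9
gripper_force: 55.0
```

```bash
cat >> h.py <<'E'
def favg(n=6,fn='last'):
    F=[];X=[]
    for i in range(n):
        if i==n-1: shot('scene',fn)
        else: env.camera('scene')
        s=env.observe(); F.append(s['ft_force']); X.append(s['tcp_pos'])
    print('F',np.round(np.mean(F,0),2),'sd',np.round(np.std(F,0),2),'tcp',np.round(np.mean(X,0),2),'t',s['time'])
E
python3 - <<'E'
from h import *
favg()
E
```

```text
F [ 0.49  0.17 -1.38] sd [0.38 0.43 0.55] tcp [465.68  65.36 100.46] t 11.2333
```

Call:
step_arm(targets=[{"tx":1,"ty":0,"tz":0,"wx":0,"wy":0,"wz":0},{"tx":2,"ty":0,"tz":0,"wx":0,"wy":0,"wz":0},{"tx":3,"ty":0,"tz":0,"wx":0,"wy":0,"wz":0},{"tx":4,"ty":0,"tz":0,"wx":0,"wy":0,"wz":0},{"tx":5,"ty":0,"tz":0,"wx":0,"wy":0,"wz":0},{"tx":6,"ty":0,"tz":0,"wx":0,"wy":0,"wz":0},{"tx":7,"ty":0,"tz":0,"wx":0,"wy":0,"wz":0},{"tx":7,"ty":0,"tz":0,"wx":0,"wy":0,"wz":0}])

```text
time: 11.9
tcp_pos: [460.1, 65.5, 101.2]
ee_rot: [-0.0, 1.0, 0.0, 0.001]
ft_force: [1.1, -1.4, 0.2]
width: 15.6
gripper_force: 55.0
```

Run:
```python
from h import *
favg()
```

```text
F [ 1.45  0.23 -0.94] sd [0.3  0.38 0.41] tcp [460.1   65.47 101.11] t 12.2
```

Call:
step_arm(targets=[{"tx":0.5,"ty":0,"tz":0,"wx":0,"wy":0,"wz":0},{"tx":1,"ty":0,"tz":0,"wx":0,"wy":0,"wz":0},{"tx":1.5,"ty":0,"tz":0,"wx":0,"wy":0,"wz":0},{"tx":2,"ty":0,"tz":0,"wx":0,"wy":0,"wz":0},{"tx":2.5,"ty":0,"tz":0,"wx":0,"wy":0,"wz":0},{"tx":3,"ty":0,"tz":0,"wx":0,"wy":0,"wz":0},{"tx":3,"ty":0,"tz":0,"wx":0,"wy":0,"wz":0}])

```text
time: 12.78
tcp_pos: [456.7, 65.4, 100.9]
ee_rot: [-0.0, 1.0, 0.0, -0.0]
ft_force: [1.1, 0.1, -0.4]
width: 15.4
gripper_force: 55.0
```

Run:
```python
from h import *
favg()
```

```text
F [ 1.54  0.29 -0.27] sd [0.47 0.58 0.38] tcp [456.73  65.43 100.88] t 13.0833
```

Call:
step_arm(targets=[{"tx":0.5,"ty":0,"tz":0,"wx":0,"wy":0,"wz":0},{"tx":1,"ty":0,"tz":0,"wx":0,"wy":0,"wz":0},{"tx":1.5,"ty":0,"tz":0,"wx":0,"wy":0,"wz":0},{"tx":2,"ty":0,"tz":0,"wx":0,"wy":0,"wz":0},{"tx":2.5,"ty":0,"tz":0,"wx":0,"wy":0,"wz":0},{"tx":2.5,"ty":0,"tz":0,"wx":0,"wy":0,"wz":0}])

```text
time: 13.58
tcp_pos: [454.3, 65.4, 101.0]
ee_rot: [-0.0, 1.0, 0.0, 0.0]
ft_force: [0.8, -0.3, -0.5]
width: 15.8
gripper_force: 55.0
```

Run:
```python
from h import *
favg()
```

```text
F [ 1.44 -0.07 -0.27] sd [0.47 0.6  0.5 ] tcp [454.32  65.43 100.93] t 13.8833
```

Call:
step_arm(targets=[{"tx":0.5,"ty":0,"tz":0,"wx":0,"wy":0,"wz":0},{"tx":1,"ty":0,"tz":0,"wx":0,"wy":0,"wz":0},{"tx":1.5,"ty":0,"tz":0,"wx":0,"wy":0,"wz":0},{"tx":1.5,"ty":0,"tz":0,"wx":0,"wy":0,"wz":0}])

```text
time: 14.22
tcp_pos: [452.8, 65.4, 101.0]
ee_rot: [-0.0, 1.0, 0.0, -0.0]
ft_force: [3.0, 0.3, 0.1]
width: 15.3
gripper_force: 55.0
```

Run:
```python
from h import *
favg()
```

```text
F [ 1.44  0.11 -0.38] sd [0.37 0.52 0.23] tcp [452.78  65.43 100.91] t 14.5167
```

Call:
step_arm(targets=[{"tx":0.5,"ty":0,"tz":0,"wx":0,"wy":0,"wz":0},{"tx":1,"ty":0,"tz":0,"wx":0,"wy":0,"wz":0},{"tx":1.5,"ty":0,"tz":0,"wx":0,"wy":0,"wz":0},{"tx":1.5,"ty":0,"tz":0,"wx":0,"wy":0,"wz":0}])

```text
time: 14.85
tcp_pos: [451.3, 65.4, 101.0]
ee_rot: [-0.0, 1.0, 0.0, 0.0]
ft_force: [1.1, 0.3, -0.1]
width: 15.5
gripper_force: 55.0
```

Run:
```python
from h import *
favg()
```

```text
F [ 1.66 -0.19 -0.68] sd [0.48 0.23 0.37] tcp [451.31  65.43 100.92] t 15.15
```

Call:
step_arm(targets=[{"tx":0.5,"ty":0,"tz":0,"wx":0,"wy":0,"wz":0},{"tx":1,"ty":0,"tz":0,"wx":0,"wy":0,"wz":0},{"tx":1.5,"ty":0,"tz":0,"wx":0,"wy":0,"wz":0},{"tx":1.5,"ty":0,"tz":0,"wx":0,"wy":0,"wz":0}])

```text
time: 15.48
tcp_pos: [449.8, 65.4, 101.0]
ee_rot: [-0.0, 1.0, 0.0, -0.0]
ft_force: [1.4, 0.4, -0.8]
width: 15.8
gripper_force: 55.0
```

Run:
```python
from h import *
favg()
d=load('last')['color'][195:315,250:410,::-1]
cv2.imwrite('pics/s4c.png',cv2.resize(d,None,fx=5,fy=5,interpolation=cv2.INTER_CUBIC))
```

```text
F [ 1.58  0.35 -0.65] sd [0.51 0.37 0.48] tcp [449.81  65.44 100.93] t 15.7833
```

View pics/s4c.png

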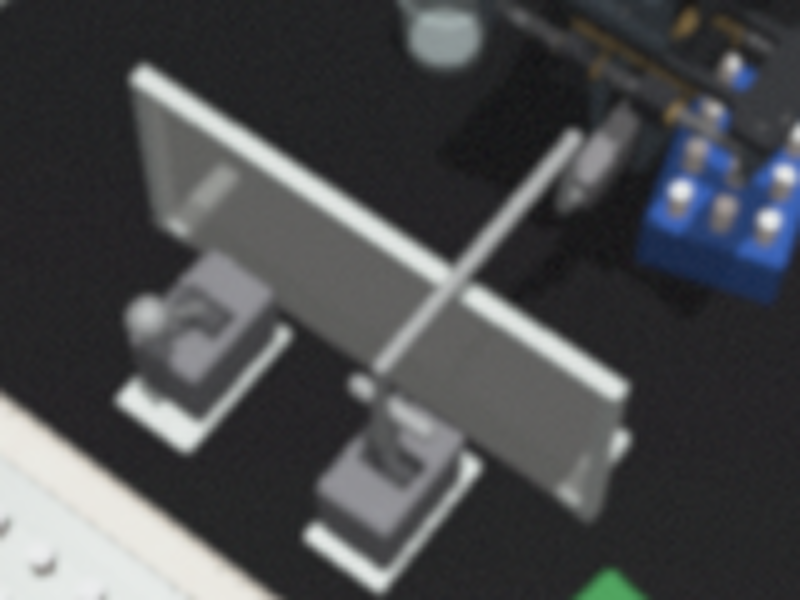

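The lever has come along and stands nearly upright, with the bar from crop (358,387) to (428,426). Estimating its position.

Run:
```python
from h import *
np.set_printoptions(precision=1,suppress=True)
s=load('last'); q=lambda U,V:(250+(U+.5)/5-.5,195+(V+.5)/5-.5)
for p in [(358,387),(430,427)]: print(atz(s,*q(*p),125))
```

```text
[663.1  45.5 125. ]
[658.8  85.9 125. ]
```

Call:
step_arm(targets=[{"tx":0.4,"ty":0,"tz":0,"wx":0,"wy":0,"wz":0},{"tx":0.8,"ty":0,"tz":0,"wx":0,"wy":0,"wz":0},{"tx":1.2,"ty":0,"tz":0,"wx":0,"wy":0,"wz":0},{"tx":1.2,"ty":0,"tz":0,"wx":0,"wy":0,"wz":0}])

```text
time: 16.12
tcp_pos: [449.5, 65.5, 101.1]
ee_rot: [-0.0, 1.0, 0.0, 0.001]
ft_force: [4.7, -0.7, -2.3]
width: 15.5
gripper_force: 55.0
```

Run:
```python
from h import *
favg()
```

```text
F [ 5.23 -0.05 -1.93] sd [0.22 0.46 0.13] tcp [449.44  65.48 101.08] t 16.4167
```

It is against the stop at about 5.4 N. I add 0.2 mm and hold.

Call:
step_arm(targets=[{"tx":0.1,"ty":0,"tz":0,"wx":0,"wy":0,"wz":0},{"tx":0.2,"ty":0,"tz":0,"wx":0,"wy":0,"wz":0},{"tx":0.2,"ty":0,"tz":0,"wx":0,"wy":0,"wz":0},{"tx":0.2,"ty":0,"tz":0,"wx":0,"wy":0,"wz":0},{"tx":0.2,"ty":0,"tz":0,"wx":0,"wy":0,"wz":0},{"tx":0.2,"ty":0,"tz":0,"wx":0,"wy":0,"wz":0},{"tx":0.2,"ty":0,"tz":0,"wx":0,"wy":0,"wz":0},{"tx":0.2,"ty":0,"tz":0,"wx":0,"wy":0,"wz":0},{"tx":0.2,"ty":0,"tz":0,"wx":0,"wy":0,"wz":0},{"tx":0.2,"ty":0,"tz":0,"wx":0,"wy":0,"wz":0},{"tx":0.2,"ty":0,"tz":0,"wx":0,"wy":0,"wz":0},{"tx":0.2,"ty":0,"tz":0,"wx":0,"wy":0,"wz":0}])

```text
time: 17.42
tcp_pos: [449.4, 65.5, 101.1]
ee_rot: [-0.0, 1.0, 0.0, 0.001]
ft_force: [5.6, 0.7, -2.7]
width: 15.9
gripper_force: 55.0
```

Run:
```python
from h import *
favg(8)
```

```text
F [ 5.59 -0.14 -2.19] sd [0.68 0.53 0.48] tcp [449.39  65.48 101.1 ] t 17.8167
```

Held at about 6 N for 1.7 s. Back off, then raise.

Call:
step_arm(targets=[{"tx":-1,"ty":0,"tz":0,"wx":0,"wy":0,"wz":0},{"tx":-3,"ty":0,"tz":0,"wx":0,"wy":0,"wz":0},{"tx":-6,"ty":0,"tz":0,"wx":0,"wy":0,"wz":0},{"tx":-10,"ty":0,"tz":0,"wx":0,"wy":0,"wz":0},{"tx":-13,"ty":0,"tz":0,"wx":0,"wy":0,"wz":0},{"tx":-15,"ty":0,"tz":0,"wx":0,"wy":0,"wz":0},{"tx":-15,"ty":0,"tz":0,"wx":0,"wy":0,"wz":0},{"tx":-15,"ty":0,"tz":0,"wx":0,"wy":0,"wz":0}])

```text
time: 18.48
tcp_pos: [463.4, 65.4, 100.8]
ee_rot: [-0.0, 1.0, 0.0, -0.0]
ft_force: [0.7, -0.3, -0.2]
width: 15.7
gripper_force: 55.0
```

Run:
```python
from h import *
favg(5)
d=load('last')['color'][195:315,250:410,::-1]
cv2.imwrite('pics/s5c.png',cv2.resize(d,None,fx=5,fy=5,interpolation=cv2.INTER_CUBIC))
```

```text
F [ 0.05 -0.29 -1.21] sd [0.35 0.25 0.36] tcp [463.25  65.42 100.88] t 18.7333
```

View pics/s5c.png

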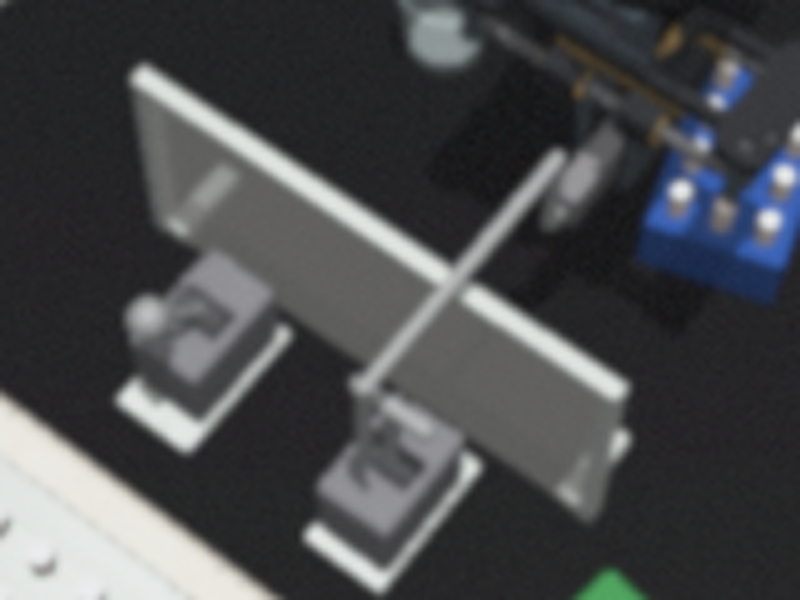

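The bar stays upright (visible end at crop (430,428), as before) with the leg clear behind it. Raise and return.

Call:
step_arm(targets=[{"tx":0,"ty":0,"tz":-4,"wx":0,"wy":0,"wz":0},{"tx":0,"ty":0,"tz":-12,"wx":0,"wy":0,"wz":0},{"tx":0,"ty":0,"tz":-24,"wx":0,"wy":0,"wz":0},{"tx":0,"ty":0,"tz":-40,"wx":0,"wy":0,"wz":0},{"tx":0,"ty":0,"tz":-56,"wx":0,"wy":0,"wz":0},{"tx":0,"ty":0,"tz":-72,"wx":0,"wy":0,"wz":0},{"tx":0,"ty":0,"tz":-88,"wx":0,"wy":0,"wz":0},{"tx":0,"ty":0,"tz":-104,"wx":0,"wy":0,"wz":0},{"tx":0,"ty":0,"tz":-118,"wx":0,"wy":0,"wz":0},{"tx":0,"ty":0,"tz":-127,"wx":0,"wy":0,"wz":0},{"tx":0,"ty":0,"tz":-131,"wx":0,"wy":0,"wz":0},{"tx":0,"ty":0,"tz":-131,"wx":0,"wy":0,"wz":0}])

```text
time: 19.73
tcp_pos: [463.9, 65.5, 233.0]
ee_rot: [-0.0, 1.0, 0.0, 0.001]
ft_force: [1.2, -0.6, -0.7]
width: 15.7
gripper_force: 55.0
```

Run:
```python
from h import *
to(490.6,-357.2,230,-9.3)
```

```text
shift [ -26.5 -422.7    2.9] turn [0.03 0.11 9.33] now [463.9  65.5 233. ] F [ 1.22 -0.57 -0.69]
```

Call:
step_arm(targets=[{"tx":-1,"ty":-8,"tz":0,"wx":0,"wy":0,"wz":0},{"tx":-2,"ty":-25,"tz":0,"wx":0,"wy":0,"wz":0.5},{"tx":-4,"ty":-50,"tz":0,"wx":0,"wy":0,"wz":1.2},{"tx":-5,"ty":-78,"tz":0,"wx":0,"wy":0,"wz":2},{"tx":-7,"ty":-106,"tz":0,"wx":0,"wy":0,"wz":2.8},{"tx":-9,"ty":-134,"tz":0,"wx":0,"wy":0,"wz":3.6},{"tx":-11,"ty":-162,"tz":0,"wx":0,"wy":0,"wz":4.4},{"tx":-13,"ty":-190,"tz":0,"wx":0,"wy":0,"wz":5.2},{"tx":-15,"ty":-218,"tz":0,"wx":0,"wy":0,"wz":6},{"tx":-17,"ty":-246,"tz":0,"wx":0,"wy":0,"wz":6.8},{"tx":-19,"ty":-274,"tz":0,"wx":0,"wy":0,"wz":7.6},{"tx":-20,"ty":-302,"tz":0,"wx":0,"wy":0,"wz":8.4}])

```text
time: 20.73
tcp_pos: [482.8, -238.3, 230.6]
ee_rot: [0.073, 0.997, 0.0, -0.001]
ft_force: [0.3, 0.3, -1.5]
width: 15.6
gripper_force: 55.0
```

Run:
```python
from h import *
for i in range(3): env.camera('top')
to(490.6,-357.2,230,-9.47)
```

```text
shift [ -25.4 -116.4    0.2] turn [ 0.04 -0.16  0.92] now [ 482.8 -238.3  230.4] F [ 0.14  0.85 -1.94]
```

Call:
step_arm(targets=[{"tx":-5,"ty":-22,"tz":0,"wx":0,"wy":0,"wz":0.3},{"tx":-10,"ty":-48,"tz":0,"wx":0,"wy":0,"wz":0.6},{"tx":-16,"ty":-74,"tz":0,"wx":0,"wy":0,"wz":0.9},{"tx":-21,"ty":-96,"tz":0,"wx":0,"wy":0,"wz":0.9},{"tx":-24,"ty":-110,"tz":0,"wx":0,"wy":0,"wz":0.9},{"tx":-25.4,"ty":-116.4,"tz":5,"wx":0,"wy":0,"wz":0.9},{"tx":-25.4,"ty":-116.4,"tz":20,"wx":0,"wy":0,"wz":0.9},{"tx":-25.4,"ty":-116.4,"tz":45,"wx":0,"wy":0,"wz":0.9},{"tx":-25.4,"ty":-116.4,"tz":70,"wx":0,"wy":0,"wz":0.9},{"tx":-25.4,"ty":-116.4,"tz":90,"wx":0,"wy":0,"wz":0.9},{"tx":-25.4,"ty":-116.4,"tz":100,"wx":0,"wy":0,"wz":0.9},{"tx":-25.4,"ty":-116.4,"tz":105,"wx":0,"wy":0,"wz":0.9}])

```text
time: 21.88
tcp_pos: [490.9, -353.6, 124.9]
ee_rot: [0.08, 0.997, 0.001, -0.002]
ft_force: [0.3, 0.6, -1.2]
width: 15.8
gripper_force: 55.0
```

Call:
step_arm(targets=[{"tx":0,"ty":0,"tz":0,"wx":0,"wy":0,"wz":0},{"tx":0,"ty":0,"tz":0,"wx":0,"wy":0,"wz":0},{"tx":0,"ty":0,"tz":0,"wx":0,"wy":0,"wz":0}])

```text
time: 22.13
tcp_pos: [492.7, -355.8, 128.4]
ee_rot: [0.081, 0.997, -0.001, 0.001]
ft_force: [-0.2, 0.4, -1.9]
width: 15.8
gripper_force: 55.0
```

Run:
```python
from h import *
for i in range(3): env.camera('top')
to(490.6,-357.2,53,-9.47)
```

```text
shift [ 1.6 -1.6 75. ] turn [-0.05  0.11  0.2 ] now [ 492.3 -355.7  128. ] F [-0.26  0.53 -0.91]
```

Call:
step_arm(targets=[{"tx":1.6,"ty":-1.6,"tz":3,"wx":0,"wy":0,"wz":0.2},{"tx":1.6,"ty":-1.6,"tz":12,"wx":0,"wy":0,"wz":0.2},{"tx":1.6,"ty":-1.6,"tz":22,"wx":0,"wy":0,"wz":0.2},{"tx":1.6,"ty":-1.6,"tz":32,"wx":0,"wy":0,"wz":0.2},{"tx":1.6,"ty":-1.6,"tz":38,"wx":0,"wy":0,"wz":0.2},{"tx":1.6,"ty":-1.6,"tz":40,"wx":0,"wy":0,"wz":0.2},{"tx":1.6,"ty":-1.6,"tz":40,"wx":0,"wy":0,"wz":0.2},{"tx":1.6,"ty":-1.6,"tz":40,"wx":0,"wy":0,"wz":0.2}])

```text
time: 22.95
tcp_pos: [490.1, -356.8, 86.8]
ee_rot: [0.083, 0.997, 0.0, -0.0]
ft_force: [-0.4, -1.1, -0.5]
width: 15.6
gripper_force: 55.0
```

Run:
```python
from h import *
for i in range(3): env.camera('top')
to(490.6,-357.2,53,-9.47)
```

```text
shift [-0.2 -0.2 34.4] turn [-0.03  0.06  0.  ] now [ 490.4 -357.    87.4] F [-0.    0.22 -0.59]
```

Call:
step_arm(targets=[{"tx":0,"ty":0,"tz":3,"wx":0,"wy":0,"wz":0},{"tx":0,"ty":0,"tz":8,"wx":0,"wy":0,"wz":0},{"tx":0,"ty":0,"tz":13,"wx":0,"wy":0,"wz":0},{"tx":0,"ty":0,"tz":18,"wx":0,"wy":0,"wz":0},{"tx":0,"ty":0,"tz":23,"wx":0,"wy":0,"wz":0},{"tx":0,"ty":0,"tz":27,"wx":0,"wy":0,"wz":0},{"tx":0,"ty":0,"tz":30,"wx":0,"wy":0,"wz":0},{"tx":0,"ty":0,"tz":32,"wx":0,"wy":0,"wz":0},{"tx":0,"ty":0,"tz":33,"wx":0,"wy":0,"wz":0},{"tx":0,"ty":0,"tz":33,"wx":0,"wy":0,"wz":0},{"tx":0,"ty":0,"tz":33,"wx":0,"wy":0,"wz":0}])

```text
time: 24.02
tcp_pos: [490.1, -356.8, 54.0]
ee_rot: [0.083, 0.997, -0.0, 0.0]
ft_force: [-0.3, -0.3, -0.7]
width: 15.9
gripper_force: 55.0
```

Run:
```python
from h import *
favg(5)
to(490.6,-357.2,53,-9.47)
```

```text
F [ 0.12  0.53 -1.  ] sd [0.44 0.37 0.26] tcp [ 490.13 -356.82   54.14] t 24.2667
shift [-0.6 -0.3  1.1] turn [-0.    0.02  0.  ] now [ 490.1 -356.8   54.1] F [ 0.05 -0.12 -0.57]
```

One millimetre more, then release gently. Opening to about half (45 mm) first lets the rod settle.

Call:
step_arm(targets=[{"tx":-0.3,"ty":-0.2,"tz":0.4,"wx":0,"wy":0,"wz":0},{"tx":-0.3,"ty":-0.2,"tz":0.8,"wx":0,"wy":0,"wz":0},{"tx":-0.3,"ty":-0.2,"tz":1.1,"wx":0,"wy":0,"wz":0},{"tx":-0.3,"ty":-0.2,"tz":1.1,"wx":0,"wy":0,"wz":0},{"tx":-0.3,"ty":-0.2,"tz":1.1,"wx":0,"wy":0,"wz":0}])

```text
time: 24.68
tcp_pos: [490.3, -357.0, 52.9]
ee_rot: [0.083, 0.997, -0.0, 0.0]
ft_force: [-0.6, -0.1, -0.4]
width: 15.9
gripper_force: 55.0
```

Call:
step_arm(targets=[{"tx":0,"ty":0,"tz":0,"wx":0,"wy":0,"wz":0},{"tx":0,"ty":0,"tz":0,"wx":0,"wy":0,"wz":0},{"tx":0,"ty":0,"tz":0,"wx":0,"wy":0,"wz":0},{"tx":0,"ty":0,"tz":0,"wx":0,"wy":0,"wz":0},{"tx":0,"ty":0,"tz":0,"wx":0,"wy":0,"wz":0},{"tx":0,"ty":0,"tz":0,"wx":0,"wy":0,"wz":0}], gripper=0.3)

```text
time: 25.18
tcp_pos: [490.3, -357.0, 52.8]
ee_rot: [0.083, 0.997, 0.0, 0.0]
ft_force: [0.2, 0.2, 0.3]
width: 52.5
gripper_force: 0.0
```

Run:
```python
from h import *
favg(4); print(env.observe()['width'])
```

```text
F [ 0.26 -0.29  0.21] sd [0.62 0.23 0.65] tcp [ 490.29 -356.97   52.82] t 25.3833
58.95145138865157
```

Call:
step_arm(targets=[{"tx":0,"ty":0,"tz":-4,"wx":0,"wy":0,"wz":0},{"tx":0,"ty":0,"tz":-12,"wx":0,"wy":0,"wz":0},{"tx":0,"ty":0,"tz":-24,"wx":0,"wy":0,"wz":0},{"tx":0,"ty":0,"tz":-44,"wx":0,"wy":0,"wz":0},{"tx":0,"ty":0,"tz":-70,"wx":0,"wy":0,"wz":0},{"tx":0,"ty":0,"tz":-100,"wx":0,"wy":0,"wz":0},{"tx":0,"ty":0,"tz":-130,"wx":0,"wy":0,"wz":0},{"tx":0,"ty":0,"tz":-155,"wx":0,"wy":0,"wz":0},{"tx":0,"ty":0,"tz":-172,"wx":0,"wy":0,"wz":0},{"tx":0,"ty":0,"tz":-180,"wx":0,"wy":0,"wz":0},{"tx":0,"ty":0,"tz":-180,"wx":0,"wy":0,"wz":0},{"tx":0,"ty":0,"tz":-180,"wx":0,"wy":0,"wz":0}])

```text
time: 26.38
tcp_pos: [490.0, -356.8, 232.6]
ee_rot: [0.083, 0.997, 0.0, -0.0]
ft_force: [-0.1, 0.9, -0.6]
width: 59.2
gripper_force: 0.0
```

Run:
```python
from h import *
c=shot('scene','s6'); a=c['color'][125:215,175:295,::-1]; b=c['color'][195:315,250:390,::-1]
o=np.zeros((600,800,3),np.uint8)
r=cv2.resize(a,None,fx=4,fy=4,interpolation=cv2.INTER_CUBIC); o[:r.shape[0],:r.shape[1]]=r
r=cv2.resize(b,None,fx=2.25,fy=2.25,interpolation=cv2.INTER_CUBIC); o[:r.shape[0],485:800]=r[:,:315]
r=cv2.resize(load('scene0')['color'][125:180,175:295,::-1],None,fx=4,fy=4,interpolation=cv2.INTER_CUBIC); o[370:590,:480]=r
cv2.imwrite('pics/s6c.png',o)
```

```text
(no output)
```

View pics/s6c.png

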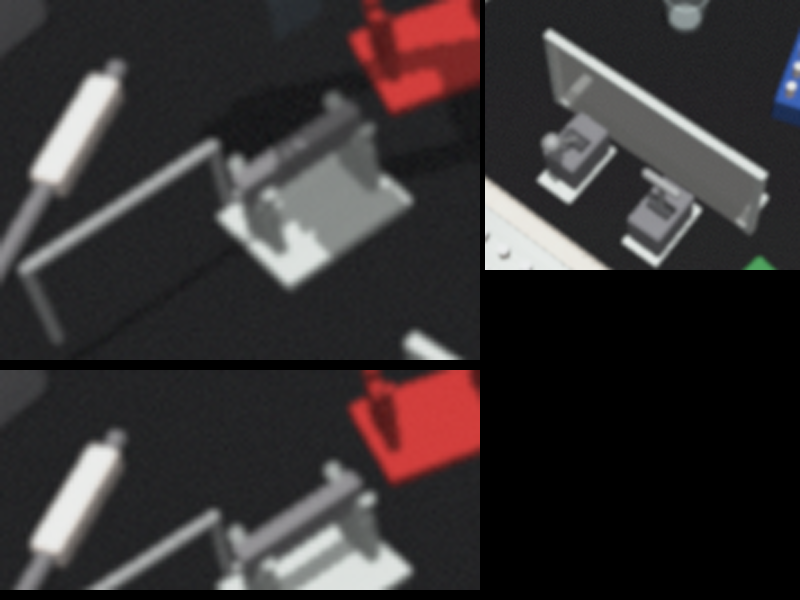

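The rod lies in its rest as at the start: its bend at (215,145) matches (215,515) − 370 from the first picture. The T lever is upright at (665,182), the ball lever still leans, and the gripper is clear. Handing in.

```bash
python3 -c "
from station import env
print(env.close_job())"
```

```text
the job is handed in; nothing more can be done
None
```

The dry bath's T-topped lever was drawn upright and held at about 6 N for about 1.7 s. It stayed up when released, the rod is back in its rest as it lay, and the job is handed in with no verdict returned.

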